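# Turn the swivel ledge and slide the tub onto it

## Task

The narrow swivel ledge beside the raised shelf is the wrong way round: turn it end for end, right round to its limit, so that its upturned end stop is on the side away from the shelf. Then slide the lidded tub, without lifting it, off the shelf and along the ledge until it is up against the end stop, straight and centred across the ledge, and let go. Leave the ramekin of pegs, the bucket, the pinch bowl and the glass stopper where they are.

Things in the scene. Friction and masses are not known exactly. Their poses are not given: they have to be found in the camera images.
- stand: Fixed white steel stand. Origin: on the bench (z = 0), below the middle of that edge of the raised shelf which faces the ledge. Its x axis points away from the robot (give or take 17 degrees), its y axis points from the shelf to the ledge and is the line along which the tub slides. The flat shelf covers x -140 to 140 mm, y -230 to 0 mm, its top 90 mm above the bench, with no rim. The ledge's pivot is at x = 0, y = 108 mm, on a 26 mm thick post.
- ledge (a joint): Angle of the swivel ledge, rad. 0: its end stop points straight at the shelf (the stand's -y). It turns only between 0 and 3.14, anticlockwise seen from above as it grows, so the end stop swings round on the far (+x) side from the robot; 3.14 is a hard limit, where the stop end points straight away from the shelf (+y). It has friction of 0.2 N m (3 to 4 N pushed 60 mm from the pivot), no spring, and stays where it is left.
- ledge_pivot (a point): Point on the pivot axis at the ledge's top face, 89 mm above the bench, halfway along the ledge; its y axis points to the end stop. The ledge is a white steel bar 200 mm long, 60 mm wide, 20 mm thick, level and 1 mm below the shelf top. Its end stop is an upright plate across one end, 60 mm wide, 6 mm thick, 20 mm high above the top face. When turned fully round, the open end is 8 mm from the shelf edge.
- ledge_rest (a point): Point on the ledge's top face, on its centre line, 34 mm from the pivot towards the end stop (60 mm short of the stop's inner face): the middle of the tub's underside belongs here. It turns with the ledge; its y axis points to the end stop.
- tub_mid (a point): Centre of the loose green plastic tub with snapped-on flat lid (one rigid piece, about 0.6 kg), a box 100 mm (its x) by 120 mm (its y) by 50 mm high, too wide to grasp; this point is 25 mm above its underside. It stands on the shelf, behind (+x of) the sliding line and turned by up to 15 degrees, its y axis roughly along the stand's y.
- ramekin_mid (a point): White ceramic ramekin, 84 mm wide, 45 mm high, holding four wooden pegs that rise to 85 mm; point on its axis 22 mm up. Stands on the bench on the far side of the ledge.
- bucket_mid (a point): Aluminium peg bucket, 124 mm wide, 100 mm high, wire handle to 125 mm; point on its axis 50 mm up. Stands on the bench beyond the ledge.
- bowl_mid (a point): Red silicone pinch bowl, 60 mm wide, 25 mm high; point on its axis 12 mm up. Stands on the robot's side of the shelf.
- stopper_mid (a point): Glass cruet stopper standing on its 32 mm wide flat head, 46 mm high; point on its axis 23 mm up. Stands on the robot's side of the shelf.
Mind the look-alikes: they are no part of the job. Of the things like the part that bears tub_mid, leave any that is brown; of the rest the smaller one is meant.

How it is judged:
By the outcome, as a careful person would: the job done as asked, in the order asked, and still so for the second after the job is handed in, with the robot touching nothing.
It also fails if it takes over 64 s, if anything falls off the work surface, if the arm or the gripper's body presses on something with over 40 N, if the wrist force passes 120 N, or if a joint passes its speed limit or range.

## Robot

A 7-joint arm with a two-finger parallel gripper is mounted at the origin on the work surface. World frame = base frame: x ahead of the robot, y to its left, z up, the work surface at z = 0. Lengths are in m, angles in rad, forces in N, time in s.
With the tool pointing down it reaches from about 0.425 to 0.875 m from the base axis. Payload 4.7 kg.
Tool frame: the origin (TCP) lies midway between the tips of the shut fingers; the grasp point (between the pads) lies 19 mm behind it; z points along the fingers, y is the direction in which the jaws open and shut (so a half turn about z gives the same grasp; the last joint's range is limited). The gripper opens to 85 mm and grips with 20 to 120 N. Pads are 22 mm wide; open, the fingers measure 114 mm over their backs; the gripper's body (76 mm by 85 mm) begins 54 mm behind the grasp point. The pads swing forward as they close: fully open they stand 13 mm farther back than shut.
Start: joints at [1.214, 0.321, -0.07, 1.45, 0.023, 1.371, -0.057], TCP at [0.236, -0.606, 0.203] pointing down, gripper open.
Joint ranges: [-2.86, 2.86], [-0.3, 2.09], [-1.38, 1.24], [0.06, 2.45], [-1.56, 4.7], [0.09, 2.05], [-2.69, 2.69]. Speed limits (rad/s): [2.57, 2.57, 3.14, 3.14, 3.14, 3.14, 3.14].

## Interface

Orientations are given as a rotation vector (axis times angle).
In Python, from cell import robot gives the robot as it stands.
- The arm moves only by the tool carry_out, never from a script. Its argument "increments" is a list of rows, each an object of numbers: "gripper": the closure, from 0 (fully open) to 1 (shut); "dx", "dy", "dz": the shift along the tool's x, y, z in units of 40 mm (1.0 is 40 mm); "twist": the turn about the tool's z in units of 0.08 rad (1.0 is 0.08 rad). In form: [{"gripper": .., "dx": .., "dy": .., "dz": .., "twist": ..}, ...]. A call has 1 to 8 rows; each row shifts and turns the commanded pose from where the row before left it, along the tool's axes as they then stand; what a row does not reach is not made up. A row lasts 1/10 s, in which the tool goes at most 50 mm and 8.59 degrees, less where a joint would pass 70% of its speed; a pose out of reach is approached as far as the arm can. A call with a number of a shift or a turn outside -1 to 1 is refused whole. A call with a gripper value outside its range is refused whole. The fingers move at their own pace and stop on an object; the grip force is fixed at half the most. Time passes only in rows, so rows that do not move let the fingers close. It gives the time, the measured TCP pose, the force and the opening at its end, in the units of the state.
- robot.observe(): the state, without advancing time (a new reading comes with each control period).
- robot.camera(name): name is "scene" or "top" or "wrist"; returns the picture (480x640x3 uint8, red, green, blue); there is no depth.
- robot.camera_info(name): a dict with "fx", "fy", "cx", "cy" (pixels), "view" (4x4, takes a point from world to camera coordinates). Camera axes: x right, y down, z forward; pixel columns grow to the right and rows downward; lengths in m; the calibration is good to about 2 mm. A picture is of the moment at which its call begins: read the wrist's pose just before it. camera_info takes no time and is no camera call; for the wrist camera it gives the pose at the moment of the call.
- robot.sign_off(): hands the job in, once; it reports no verdict.
The state is a dict: "clock": time; "joints": joint angles; "qvel": joint speeds; "joint_efforts": joint torques, N m; "ee_pos": TCP position; "orientation": TCP orientation; "wrist_force": force on the tool from outside, world axes, zero at the start; "wrist_torque": the same for the moment, N m; "grip_width": finger opening in m.
Only numpy, scipy, OpenCV 4.12 (cv2) and the standard library are available. Lean on these libraries where they do the work, as an engineer would, in place of code of your own. Each camera call takes 0.05 s, during which the arm holds its last target. There are 200 camera calls.

## Working session

There is one attempt and no reset: what is moved stays moved. The work goes in short steps, Python scripts to look and compute and a tool call to move; the robot and the scene stay as the last step left them, time stands still between calls to the robot, and variables do not carry over. Pictures are saved under pics/ and viewed, about 8 in all and at most 12, crops included, and the job is handed in when it is done.

Besides the shell and the picture viewer there is one more tool, called after "Emit:" in YAML: its name, and indented under it one key for each argument. carry_out: Moves the arm, as the interface text tells. Its arguments: {"type":"object","properties":{"increments":{"type":"array","items":{"type":"object","properties":{"gripper":{"type":"number"},"dx":{"type":"number","minimum":-1,"maximum":1},"dy":{"type":"number","minimum":-1,"maximum":1},"dz":{"type":"number","minimum":-1,"maximum":1},"twist":{"type":"number","minimum":-1,"maximum":1}}}}},"required":["increments"]}

```bash
ls; mkdir -p pics
cat > h.py <<'E'
import numpy as np, cv2
from cell import robot
def snap(n,f):
    im=robot.camera(n); cv2.imwrite(f'pics/{f}.png',im[:,:,::-1]); return im
def ray(n,u,v,info=None):
    c=info or robot.camera_info(n); V=np.array(c['view']); R=V[:3,:3]; o=-R.T@V[:3,3]
    return o, R.T@np.array([(u-c['cx'])/c['fx'],(v-c['cy'])/c['fy'],1.])
def onz(n,u,v,z,info=None):
    o,d=ray(n,u,v,info); return o+d*(z-o[2])/d[2]
def tri(a,b):
    A=[];B=[]
    for o,d in (a,b):
        d=d/np.linalg.norm(d); P=np.eye(3)-np.outer(d,d); A.append(P);B.append(P@o)
    return np.linalg.lstsq(np.vstack(A),np.hstack(B),rcond=None)[0]
def proj(n,p):
    c=robot.camera_info(n);q=(np.array(c['view'])@np.r_[p,1])[:3];return c['fx']*q[0]/q[2]+c['cx'],c['fy']*q[1]/q[2]+c['cy']
E
python3 - <<'E'
from h import *
a=snap('scene','s1');b=snap('top','t1')
o=robot.observe();print(o['clock'],o['ee_pos'],o['orientation'],o['wrist_force'])
from scipy.spatial.transform import Rotation as R
print(R.from_rotvec(o['orientation']).as_matrix().round(3))
for n in('scene','top'):
    print(n,(ray(n,320,240)[0]).round(3),robot.camera_info(n)['fx'])
E
```

```text
pics
0.1 [ 0.23530603 -0.6053307   0.2018111 ] [-3.08605926e+00 -5.78945903e-01  6.63813376e-04] [-0.47753687 -0.32424947  0.44525052]
[[ 0.932  0.362 -0.001]
 [ 0.362 -0.932  0.002]
 [-0.    -0.002 -1.   ]]
scene [ 1.087 -0.304  0.73 ] 448.5772635937051
top [0.445 0.03  1.115] 501.78607721228457
```

View pics/s1.png

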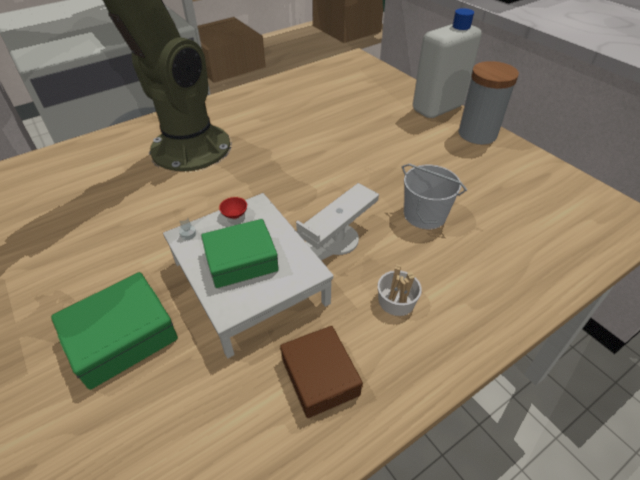

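View pics/t1.png

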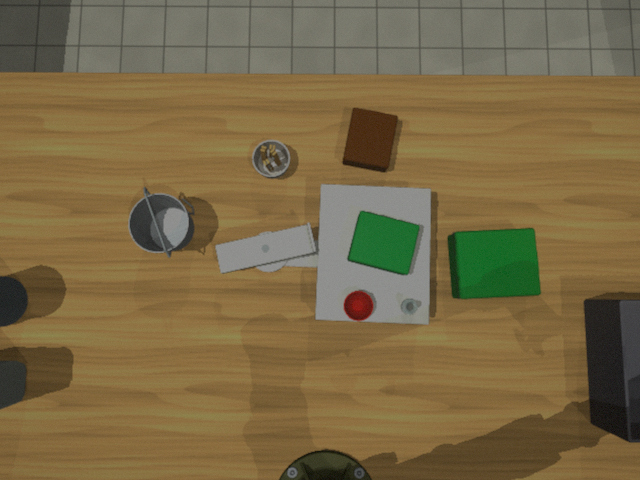

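The scene shows the smaller green tub on the shelf (scene 240,250; top 385,243), a larger green one on the bench (top 495,263) and a brown one (top 370,140). The one meant is the smaller green tub on the shelf. The ledge's stop is near top (310,240), close to the shelf. I'll confirm these in an enlarged crop.

Run:
```python
import cv2
a=cv2.imread('pics/t1.png')[170:340,200:440]; cv2.imwrite('pics/t1c.png',cv2.resize(a,None,fx=3.33,fy=3.33,interpolation=cv2.INTER_CUBIC))
a=cv2.imread('pics/s1.png')[170:350,160:400]; cv2.imwrite('pics/s1c.png',cv2.resize(a,None,fx=3.33,fy=3.33,interpolation=cv2.INTER_CUBIC))
```

```text
(no output)
```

View pics/t1c.png

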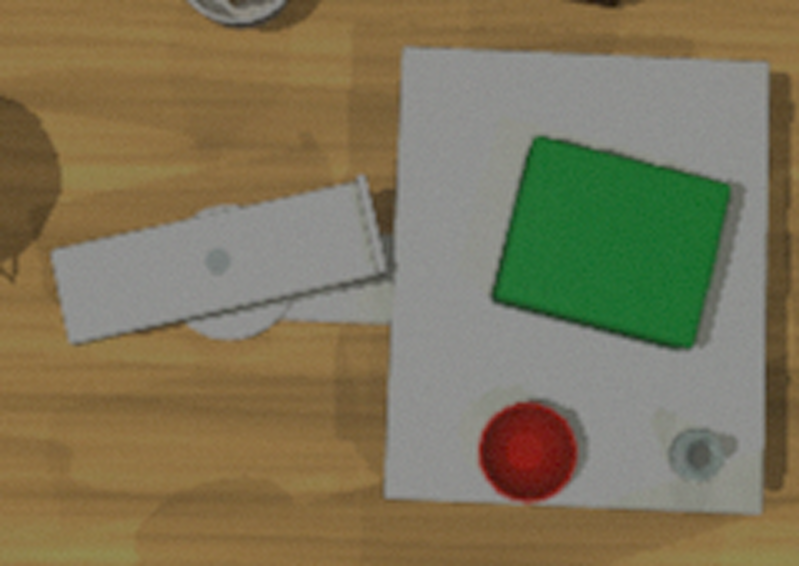

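View pics/s1c.png

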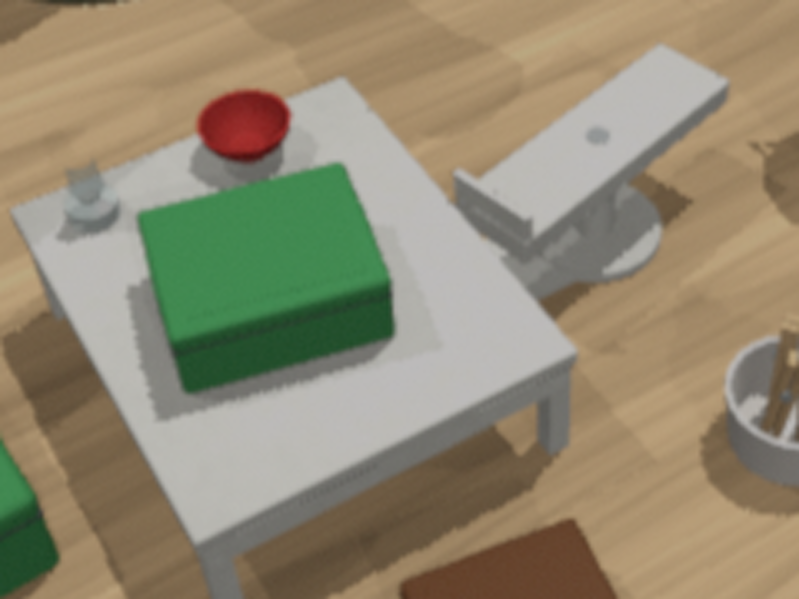

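```bash
cat > m.py <<'E'
from h import *
def T(u,v): return ray('top',200+u/3.33,170+v/3.33)
def S(u,v): return ray('scene',160+u/3.33,170+v/3.33)
P={'sh far+y':((402,47),(575,352)),'far-y':((768,63),(200,543)),'near-y':((761,513),(13,210)),'near+y':((386,498),(343,78)),
'pivot':((218,261),(598,135)),'tub far+y':((535,137),(389,285)),'far-y ':((729,185),(178,335)),'near-y ':((692,349),(140,213)),'near+y ':((493,299),(343,165))}
q={}
for k,(t,s) in P.items():
    q[k]=tri(T(*t),S(*s)); z=.09 if len(q)<5 else .089 if len(q)==5 else .14
    o,d=T(*t); print(k,q[k].round(4),'top@z',(o+d*(z-o[2])/d[2])[:2].round(4))
    o,d=S(*s); print('     scene@z',(o+d*(z-o[2])/d[2])[:2].round(4))
for n,u,v,z in(('top',271,159,.045),('top',162,223,.1),('top',358.5,305.5,.11),('top',410,306,.1)): print(u,v,onz(n,u,v,z))
E
python3 m.py
```

```text
sh far+y [0.6673 0.0132 0.0874] top@z [0.6676 0.0147]
     scene@z [0.6682 0.0104]
far-y [ 0.6596 -0.2139  0.0878] top@z [ 0.659  -0.2137]
     scene@z [ 0.6613 -0.2139]
near-y [ 0.3818 -0.2045  0.0881] top@z [ 0.3821 -0.2038]
     scene@z [ 0.3838 -0.2051]
near+y [0.3891 0.0225 0.0877] top@z [0.3895 0.0231]
     scene@z [0.3913 0.0207]
pivot [0.5325 0.1268 0.0892] top@z [0.5329 0.1274]
     scene@z [0.5321 0.1264]
tub far+y [ 0.6035 -0.0651  0.1342] top@z [ 0.6032 -0.0634]
     scene@z [ 0.6076 -0.0685]
far-y  [ 0.5755 -0.1766  0.1408] top@z [ 0.5753 -0.1774]
     scene@z [ 0.5752 -0.1758]
near-y  [ 0.4791 -0.1545  0.1374] top@z [ 0.4789 -0.1541]
     scene@z [ 0.4818 -0.1551]
near+y  [ 0.5074 -0.0395  0.1339] top@z [ 0.5073 -0.0384]
     scene@z [ 0.513  -0.0428]
271 159 [0.73258579 0.12294676 0.045     ]
162 223 [0.58246987 0.338416   0.1       ]
358.5 305.5 [ 0.41864982 -0.06108843  0.11      ]
410 306 [ 0.41807963 -0.16510968  0.1       ]
```

The heights triangulate to within about 3 mm of the text. In the stand frame, yaw is about -0.034, the origin is (.5285, .0185) and the pivot is (.5327, .127). The tub sits at stand (17, -127) mm, turned about -12°, and the ledge is at about 15°.

First I'll twist the tool to line up with the stand axes. After that, tool x is stand x and tool y is stand -y.

Emit:
carry_out:
  increments:
    - {"gripper": 1,"dz": -0.2,"twist": 1}
    - {"gripper": 1,"dz": -0.2,"twist": 1}
    - {"gripper": 1,"dz": -0.2,"twist": 1}
    - {"gripper": 1,"dz": -0.2,"twist": 1}
    - {"gripper": 1,"dz": -0.2,"twist": 1}

```text
validation failed for argument at $.in...
```

```bash
cat >> h.py <<'E'
from scipy.spatial.transform import Rotation as Ro
O=np.array([.5286,.0185]); a=-.034; RS=np.array([[np.cos(a),-np.sin(a)],[np.sin(a),np.cos(a)]])
def stand(p): return RS.T@(np.asarray(p)[:2]-O)
def st():
    o=robot.observe(); M=Ro.from_rotvec(o['orientation']).as_matrix()
    print('t',round(o['clock'],2),'world',np.round(o['ee_pos'],4),'stand mm',(stand(o['ee_pos'])*1e3).round(1),'yaw rel stand',round(np.degrees(np.arctan2(M[1,0],M[0,0])-a),2),'F',np.round(o['wrist_force'],1),'grip',round(o['grip_width'],4),'q',np.round(o['joints'],2))
E
python3 -c "
from h import *
st()"
```

```text
t 0.1 world [ 0.2353 -0.6053  0.2018] stand mm [-271.9 -633.4] yaw rel stand 23.2 F [-0.5 -0.3  0.4] grip 0.0851 q [ 1.21  0.32 -0.07  1.45  0.02  1.37 -0.06]
```

Emit:
carry_out:
  increments:
    - {"gripper": 1.0,"dx": 0.0,"dy": 0.0,"dz": -0.2,"twist": 1.0}
    - {"gripper": 1.0,"dx": 0.0,"dy": 0.0,"dz": -0.2,"twist": 1.0}
    - {"gripper": 1.0,"dx": 0.0,"dy": 0.0,"dz": -0.2,"twist": 1.0}
    - {"gripper": 1.0,"dx": 0.0,"dy": 0.0,"dz": -0.2,"twist": 1.0}
    - {"gripper": 1.0,"dx": 0.0,"dy": 0.0,"dz": -0.2,"twist": 1.0}

```text
clock: 0.6
ee_pos: [0.2354, -0.6056, 0.2425]
orientation: [-3.14, 0.051, 0.001]
wrist_force: [-0.1, 0.2, -0.3]
grip_width: 0.0122
```

Emit:
carry_out:
  increments:
    - {"gripper": 1.0,"dx": 0.6,"dy": -0.9,"dz": 0.0,"twist": 0.0}
    - {"gripper": 1.0,"dx": 0.6,"dy": -0.9,"dz": 0.0,"twist": 0.0}
    - {"gripper": 1.0,"dx": 0.6,"dy": -0.9,"dz": 0.0,"twist": 0.0}
    - {"gripper": 1.0,"dx": 0.6,"dy": -0.9,"dz": 0.0,"twist": 0.0}
    - {"gripper": 1.0,"dx": 0.6,"dy": -0.9,"dz": 0.0,"twist": 0.0}
    - {"gripper": 1.0,"dx": 0.6,"dy": -0.9,"dz": 0.0,"twist": 0.0}
    - {"gripper": 1.0,"dx": 0.6,"dy": -0.9,"dz": 0.0,"twist": 0.0}
    - {"gripper": 1.0,"dx": 0.6,"dy": -0.9,"dz": 0.0,"twist": 0.0}

```text
clock: 1.4
ee_pos: [0.4364, -0.3219, 0.2425]
orientation: [-3.141, 0.046, 0.001]
wrist_force: [1.0, 0.4, -0.8]
grip_width: -0.0001
```

Emit:
carry_out:
  increments:
    - {"gripper": 1.0,"dx": 0.2,"dy": -1.0,"dz": 0.0,"twist": 0.0}
    - {"gripper": 1.0,"dx": 0.2,"dy": -1.0,"dz": 0.0,"twist": 0.0}
    - {"gripper": 1.0,"dx": 0.2,"dy": -1.0,"dz": 0.0,"twist": 0.0}
    - {"gripper": 1.0,"dx": 0.2,"dy": -1.0,"dz": 0.0,"twist": 0.0}
    - {"gripper": 1.0,"dx": 0.2,"dy": -1.0,"dz": 0.0,"twist": 0.0}
    - {"gripper": 1.0,"dx": 0.0,"dy": -1.0,"dz": 0.0,"twist": 0.0}
    - {"gripper": 1.0,"dx": 0.0,"dy": -1.0,"dz": 0.0,"twist": 0.0}
    - {"gripper": 1.0,"dx": 0.0,"dy": -1.0,"dz": 0.0,"twist": 0.0}

```text
clock: 2.2
ee_pos: [0.4847, -0.0033, 0.2425]
orientation: [3.141, -0.046, -0.001]
wrist_force: [-0.8, -0.1, -1.0]
grip_width: 0.0001
```

```bash
python3 -c "
from h import *
st()"
```

```text
t 2.2 world [ 0.4847 -0.0033  0.2425] stand mm [-43.1 -23.3] yaw rel stand 0.27 F [-0.8 -0.1 -1. ] grip 0.0001 q [ 0.53 -0.03 -0.56  1.77 -0.02  1.4  -1.63]
```

Emit:
carry_out:
  increments:
    - {"gripper": 1.0,"dx": 0.0,"dy": -0.75,"dz": 0.0,"twist": 0.0}
    - {"gripper": 1.0,"dx": 0.0,"dy": -0.73,"dz": 0.0,"twist": 0.0}
    - {"gripper": 1.0,"dx": 0.0,"dy": 0.0,"dz": 0.8,"twist": 0.0}
    - {"gripper": 1.0,"dx": 0.0,"dy": 0.0,"dz": 0.8,"twist": 0.0}
    - {"gripper": 1.0,"dx": 0.0,"dy": 0.0,"dz": 0.8,"twist": 0.0}
    - {"gripper": 1.0,"dx": 0.0,"dy": 0.0,"dz": 0.8,"twist": 0.0}
    - {"gripper": 1.0,"dx": 0.0,"dy": 0.0,"dz": 0.6,"twist": 0.0}
    - {"gripper": 1.0,"dx": 0.0,"dy": 0.0,"dz": 0.4,"twist": 0.0}

```text
clock: 3.0
ee_pos: [0.4852, 0.0541, 0.0724]
orientation: [3.141, -0.046, -0.005]
wrist_force: [0.2, -0.1, 0.4]
grip_width: -0.0005
```

Run:
```python
from h import *
st()
# pusher path (stand mm rel. world stand frame) for ledge angle th
prev=None
for d in range(15,181,11):
    th=np.radians(d); n=np.array([np.cos(th),np.sin(th)]); r=np.array([np.sin(th),-np.cos(th)])
    h=30+11*abs(n[0])+14*abs(n[1]); p=np.array([0,108])+62*r-n*h
    print(d,p.round(1), None if prev is None else ((p-prev)*[1,-1]/40).round(2)); prev=p
```

```text
t 3.0 world [0.4852 0.0541 0.0724] stand mm [-44.6  34.1] yaw rel stand 0.29 F [ 0.2 -0.1  0.4] grip -0.0005 q [ 0.44  0.13 -0.63  1.98  0.09  1.06 -1.84]
15 [-26.7  36.7] None
26 [-14.2  32.1] [0.31 0.11]
37 [-0.4 30.1] [0.34 0.05]
48 [14.1 31. ] [ 0.36 -0.02]
59 [28.6 35.2] [ 0.36 -0.1 ]
70 [42.2 42.7] [ 0.34 -0.19]
81 [54.1 53.3] [ 0.3  -0.27]
92 [63.5 65.8] [ 0.23 -0.31]
103 [70.8 77. ] [ 0.18 -0.28]
114 [75.9 90. ] [ 0.13 -0.33]
125 [ 78.2 104.4] [ 0.06 -0.36]
136 [ 77.3 119.5] [-0.02 -0.38]
147 [ 73.1 134.5] [-0.11 -0.37]
158 [ 65.4 148.5] [-0.19 -0.35]
169 [ 54.5 160.6] [-0.27 -0.3 ]
180 [ 41. 170.] [-0.34 -0.24]
```

Emit:
carry_out:
  increments:
    - {"gripper": 1.0,"dx": 0.23,"dy": -0.03,"dz": 0.0,"twist": 0.0}
    - {"gripper": 1.0,"dx": 0.22,"dy": -0.03,"dz": 0.0,"twist": 0.0}
    - {"gripper": 1.0,"dx": 0.16,"dy": 0.06,"dz": 0.0,"twist": 0.0}
    - {"gripper": 1.0,"dx": 0.16,"dy": 0.05,"dz": 0.0,"twist": 0.0}
    - {"gripper": 1.0,"dx": 0.17,"dy": 0.03,"dz": 0.0,"twist": 0.0}
    - {"gripper": 1.0,"dx": 0.17,"dy": 0.02,"dz": 0.0,"twist": 0.0}
    - {"gripper": 1.0,"dx": 0.18,"dy": -0.01,"dz": 0.0,"twist": 0.0}
    - {"gripper": 1.0,"dx": 0.18,"dy": -0.01,"dz": 0.0,"twist": 0.0}

```text
clock: 3.8
ee_pos: [0.5462, 0.0494, 0.0748]
orientation: [3.141, -0.046, 0.0]
wrist_force: [0.4, 0.1, -0.3]
grip_width: -0.0004
```

Emit:
carry_out:
  increments:
    - {"gripper": 1.0,"dx": 0.18,"dy": -0.05,"dz": 0.0,"twist": 0.0}
    - {"gripper": 1.0,"dx": 0.18,"dy": -0.05,"dz": 0.0,"twist": 0.0}
    - {"gripper": 1.0,"dx": 0.17,"dy": -0.09,"dz": 0.0,"twist": 0.0}
    - {"gripper": 1.0,"dx": 0.17,"dy": -0.1,"dz": 0.0,"twist": 0.0}
    - {"gripper": 1.0,"dx": 0.15,"dy": -0.13,"dz": 0.0,"twist": 0.0}
    - {"gripper": 1.0,"dx": 0.15,"dy": -0.14,"dz": 0.0,"twist": 0.0}
    - {"gripper": 1.0,"dx": 0.12,"dy": -0.15,"dz": 0.0,"twist": 0.0}
    - {"gripper": 1.0,"dx": 0.11,"dy": -0.16,"dz": 0.0,"twist": 0.0}

```text
clock: 4.6
ee_pos: [0.5961, 0.0833, 0.0747]
orientation: [3.141, -0.046, -0.0]
wrist_force: [0.6, -0.5, 0.3]
grip_width: 0.0001
```

```bash
python3 -c "
from h import *
st();t=snap('top','t2'); s=t[130:330,180:440]; cv2.imwrite('pics/t2c.png',cv2.resize(s,None,fx=3,fy=3)[:,:,::-1])"
```

```text
t 4.6 world [0.5961 0.0833 0.0747] stand mm [65.3 67.1] yaw rel stand 0.29 F [ 0.6 -0.5  0.3] grip 0.0001 q [ 0.32  0.38 -0.61  1.71  0.23  1.13 -1.96]
```

View pics/t2c.png

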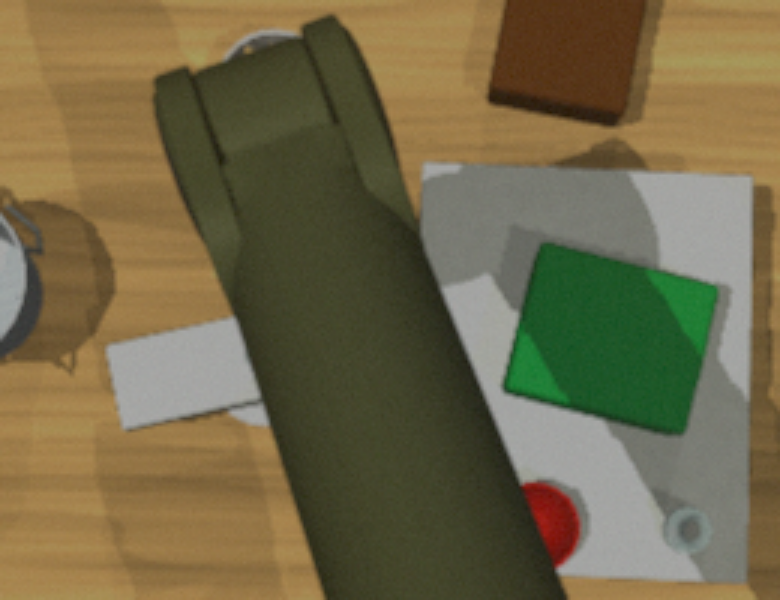

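The ledge's open end has not moved (still at about top 218,258) and there is no force, so I'll check from the scene camera.

```bash
python3 -c "
from h import *
print(proj('scene',[.5961,.0833,.0747]),proj('top',[.5961,.0833,.0747]))
t=snap('scene','s2'); s=t[130:330,200:460]; cv2.imwrite('pics/s2c.png',cv2.resize(s,None,fx=3,fy=3)[:,:,::-1]);st()"
```

```text
(np.float64(341.0111675940318), np.float64(241.65325428986577)) (np.float64(287.689407937111), np.float64(219.0023530575248))
t 4.7 world [0.5961 0.0845 0.0748] stand mm [65.2 68.2] yaw rel stand 0.38 F [ 0.2 -0.1 -0.5] grip 0.0001 q [ 0.32  0.38 -0.61  1.71  0.23  1.13 -1.96]
```

View pics/s2c.png

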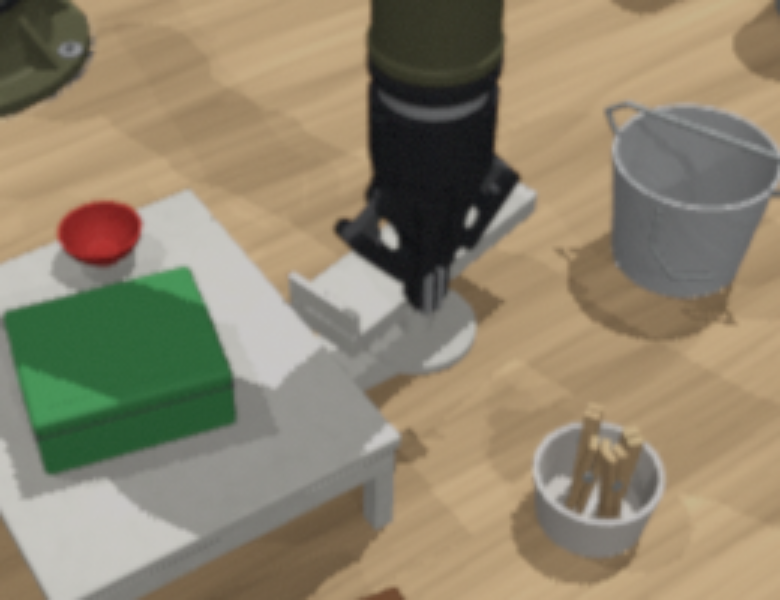

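The ledge is untouched. The fingertip sits on its far side and looks about 20 mm higher than the TCP reading suggests: it appears at scene (342,232), while the TCP projects to (341,242). It must have passed over the ledge. From here I'll push the open end instead, on its +x face, with the tip 25 mm lower.

Emit:
carry_out:
  increments:
    - {"gripper": 1.0,"dx": -0.2,"dy": -0.7,"dz": 0.0,"twist": 0.0}
    - {"gripper": 1.0,"dx": -0.2,"dy": -0.7,"dz": 0.0,"twist": 0.0}
    - {"gripper": 1.0,"dx": -0.2,"dy": -0.7,"dz": 0.0,"twist": 0.0}
    - {"gripper": 1.0,"dx": -0.2,"dy": -0.7,"dz": 0.0,"twist": 0.0}
    - {"gripper": 1.0,"dx": 0.0,"dy": 0.0,"dz": 0.3,"twist": 0.0}
    - {"gripper": 1.0,"dx": 0.0,"dy": 0.0,"dz": 0.3,"twist": 0.0}

```text
clock: 5.3
ee_pos: [0.567, 0.1959, 0.0505]
orientation: [3.141, -0.043, 0.001]
wrist_force: [0.5, -0.3, 0.0]
grip_width: -0.0001
```

Run:
```python
from h import *
st()
t=snap('scene','s3');u,v=proj('scene',robot.observe()['ee_pos']);print(u,v)
u,v=int(u),int(v);cv2.imwrite('pics/s3c.png',cv2.resize(t[v-80:v+40,u-80:u+80],None,fx=4,fy=4)[:,:,::-1])
prev=None
for d in range(15,181,11):
    th=np.radians(d); n=np.array([np.cos(th),np.sin(th)]); r=np.array([np.sin(th),-np.cos(th)])
    h=30+11*abs(n[0])+14*abs(n[1]); p=np.array([0,108])-62*r+n*h
    print(d,p.round(1), None if prev is None else ((p-prev)*[1,-1]/40).round(2)); prev=p
```

```text
t 5.3 world [0.567  0.1959 0.0505] stand mm [ 32.3 178.6] yaw rel stand 0.38 F [ 0.5 -0.3  0. ] grip -0.0001 q [ 0.15  0.41 -0.64  1.73  0.27  1.09 -2.18]
372.9718927190776 221.07398090397203
15 [ 26.7 179.3] None
26 [ 14.2 183.9] [-0.31 -0.11]
37 [  0.4 185.9] [-0.34 -0.05]
48 [-14.1 185. ] [-0.36  0.02]
59 [-28.6 180.8] [-0.36  0.1 ]
70 [-42.2 173.3] [-0.34  0.19]
81 [-54.1 162.7] [-0.3   0.27]
92 [-63.5 150.2] [-0.23  0.31]
103 [-70.8 139. ] [-0.18  0.28]
114 [-75.9 126. ] [-0.13  0.33]
125 [-78.2 111.6] [-0.06  0.36]
136 [-77.3  96.5] [0.02 0.38]
147 [-73.1  81.5] [0.11 0.37]
158 [-65.4  67.5] [0.19 0.35]
169 [-54.5  55.4] [0.27 0.3 ]
180 [-41.  46.] [0.34 0.24]
```

View pics/s3c.png

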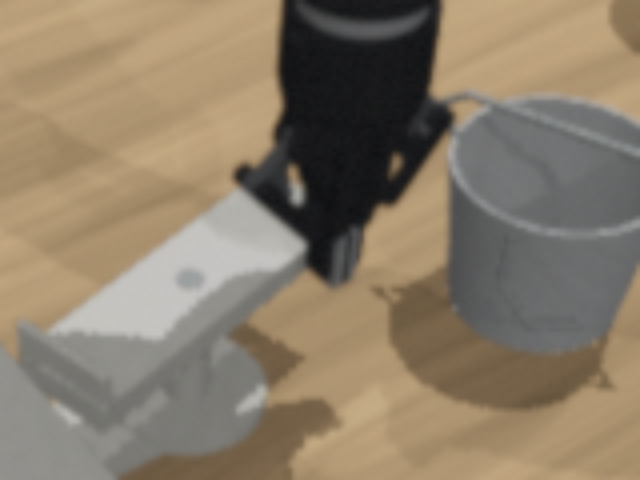

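The tip, at crop (335,283), is beside the ledge's open end and clear of the bucket. I'll lower it another 12 mm and push gently.

Emit:
carry_out:
  increments:
    - {"gripper": 1.0,"dx": 0.0,"dy": 0.0,"dz": 0.3,"twist": 0.0}
    - {"gripper": 1.0,"dx": -0.13,"dy": 0.0,"dz": 0.0,"twist": 0.0}
    - {"gripper": 1.0,"dx": -0.15,"dy": -0.06,"dz": 0.0,"twist": 0.0}
    - {"gripper": 1.0,"dx": -0.16,"dy": -0.05,"dz": 0.0,"twist": 0.0}
    - {"gripper": 1.0,"dx": -0.17,"dy": -0.03,"dz": 0.0,"twist": 0.0}
    - {"gripper": 1.0,"dx": -0.17,"dy": -0.02,"dz": 0.0,"twist": 0.0}

```text
clock: 5.95
ee_pos: [0.5365, 0.2033, 0.0397]
orientation: [-3.141, 0.046, -0.004]
wrist_force: [4.4, 0.1, 0.5]
grip_width: -0.0003
```

Run:
```python
from h import *
st()
t=snap('scene','s4');u,v=proj('scene',robot.observe()['ee_pos']);print(u,v)
u,v=int(u),int(v);cv2.imwrite('pics/s4c.png',cv2.resize(t[v-80:v+60,u-100:u+80],None,fx=4,fy=4)[:,:,::-1])
```

```text
t 5.95 world [0.5365 0.2033 0.0397] stand mm [  1.6 185. ] yaw rel stand 0.28 F [4.4 0.1 0.5] grip -0.0003 q [ 0.15  0.37 -0.66  1.81  0.26  1.05 -2.2 ]
367.3980769611626 214.14737896552563
```

View pics/s4c.png

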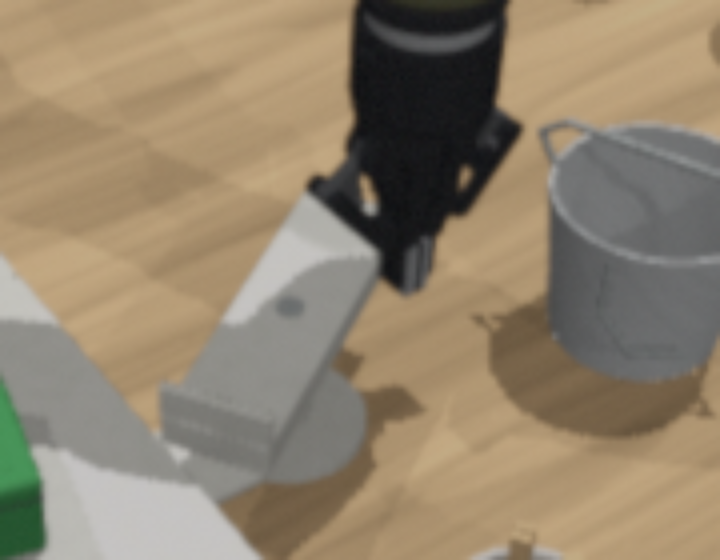

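The ledge is turning with the open end, at 4.4 N. I'll carry on round.

Emit:
carry_out:
  increments:
    - {"gripper": 1.0,"dx": -0.18,"dy": 0.01,"dz": 0.0,"twist": 0.0}
    - {"gripper": 1.0,"dx": -0.18,"dy": 0.01,"dz": 0.0,"twist": 0.0}
    - {"gripper": 1.0,"dx": -0.18,"dy": 0.05,"dz": 0.0,"twist": 0.0}
    - {"gripper": 1.0,"dx": -0.18,"dy": 0.05,"dz": 0.0,"twist": 0.0}
    - {"gripper": 1.0,"dx": -0.17,"dy": 0.09,"dz": 0.0,"twist": 0.0}
    - {"gripper": 1.0,"dx": -0.17,"dy": 0.1,"dz": 0.0,"twist": 0.0}
    - {"gripper": 1.0,"dx": -0.15,"dy": 0.13,"dz": 0.0,"twist": 0.0}
    - {"gripper": 1.0,"dx": -0.15,"dy": 0.14,"dz": 0.0,"twist": 0.0}

```text
clock: 6.8
ee_pos: [0.4802, 0.1812, 0.0387]
orientation: [-3.141, 0.046, 0.001]
wrist_force: [2.7, 2.8, 0.2]
grip_width: -0.0006
```

Emit:
carry_out:
  increments:
    - {"gripper": 1.0,"dx": -0.12,"dy": 0.15,"dz": 0.0,"twist": 0.0}
    - {"gripper": 1.0,"dx": -0.11,"dy": 0.16,"dz": 0.0,"twist": 0.0}
    - {"gripper": 1.0,"dx": -0.09,"dy": 0.14,"dz": 0.0,"twist": 0.0}
    - {"gripper": 1.0,"dx": -0.09,"dy": 0.14,"dz": 0.0,"twist": 0.0}
    - {"gripper": 1.0,"dx": -0.07,"dy": 0.16,"dz": 0.0,"twist": 0.0}
    - {"gripper": 1.0,"dx": -0.06,"dy": 0.17,"dz": 0.0,"twist": 0.0}
    - {"gripper": 1.0,"dx": -0.03,"dy": 0.18,"dz": 0.0,"twist": 0.0}
    - {"gripper": 1.0,"dx": -0.03,"dy": 0.18,"dz": 0.0,"twist": 0.0}

```text
clock: 7.6
ee_pos: [0.4549, 0.1302, 0.0386]
orientation: [3.141, -0.046, -0.001]
wrist_force: [0.3, 3.7, -0.1]
grip_width: -0.0
```

Run:
```python
from h import *
st()
```

```text
t 7.6 world [0.4549 0.1302 0.0386] stand mm [-77.4 109.1] yaw rel stand 0.27 F [ 0.3  3.7 -0.1] grip -0.0 q [ 0.3   0.15 -0.67  2.04  0.11  0.99 -2.03]
```

Emit:
carry_out:
  increments:
    - {"gripper": 1.0,"dx": 0.01,"dy": 0.18,"dz": 0.0,"twist": 0.0}
    - {"gripper": 1.0,"dx": 0.01,"dy": 0.18,"dz": 0.0,"twist": 0.0}
    - {"gripper": 1.0,"dx": 0.05,"dy": 0.19,"dz": 0.0,"twist": 0.0}
    - {"gripper": 1.0,"dx": 0.06,"dy": 0.18,"dz": 0.0,"twist": 0.0}
    - {"gripper": 1.0,"dx": 0.09,"dy": 0.17,"dz": 0.0,"twist": 0.0}
    - {"gripper": 1.0,"dx": 0.1,"dy": 0.17,"dz": 0.0,"twist": 0.0}
    - {"gripper": 1.0,"dx": 0.14,"dy": 0.15,"dz": 0.0,"twist": 0.0}
    - {"gripper": 1.0,"dx": 0.13,"dy": 0.15,"dz": 0.0,"twist": 0.0}

```text
clock: 8.4
ee_pos: [0.4775, 0.0747, 0.0385]
orientation: [3.141, -0.046, -0.002]
wrist_force: [-1.9, 2.7, -1.0]
grip_width: -0.0
```

Emit:
carry_out:
  increments:
    - {"gripper": 1.0,"dx": 0.1,"dy": 0.06,"dz": 0.0,"twist": 0.0}
    - {"gripper": 1.0,"dx": 0.08,"dy": 0.05,"dz": 0.0,"twist": 0.0}
    - {"gripper": 1.0,"dx": 0.06,"dy": 0.04,"dz": 0.0,"twist": 0.0}
    - {"gripper": 1.0,"dx": 0.04,"dy": 0.03,"dz": 0.0,"twist": 0.0}

```text
clock: 8.8
ee_pos: [0.4883, 0.0675, 0.0385]
orientation: [3.141, -0.046, -0.001]
wrist_force: [-2.8, 1.3, -0.6]
grip_width: 0.0
```

Run:
```python
from h import *
st()
```

```text
t 8.8 world [0.4883 0.0675 0.0385] stand mm [-42.   47.6] yaw rel stand 0.27 F [-2.8  1.3 -0.6] grip 0.0 q [ 0.38  0.19 -0.61  2.    0.13  0.99 -1.9 ]
```

Emit:
carry_out:
  increments:
    - {"gripper": 1.0,"dx": 0.04,"dy": 0.02,"dz": 0.0,"twist": 0.0}
    - {"gripper": 1.0,"dx": 0.04,"dy": 0.0,"dz": 0.0,"twist": 0.0}

```text
clock: 9.0
ee_pos: [0.4897, 0.0667, 0.0385]
orientation: [3.14, -0.046, -0.007]
wrist_force: [-10.1, 0.0, 5.2]
grip_width: 0.0002
```

Emit:
carry_out:
  increments:
    - {"gripper": 1.0,"dx": 0.03,"dy": 0.0,"dz": 0.0,"twist": 0.0}
    - {"gripper": 1.0,"dx": 0.03,"dy": 0.0,"dz": 0.0,"twist": 0.0}

```text
clock: 9.2
ee_pos: [0.4896, 0.0667, 0.0384]
orientation: [3.139, -0.045, -0.015]
wrist_force: [-16.3, 0.4, 13.1]
grip_width: -0.0001
```

The hard limit is reached: the force went from 3 N to 16 N with no motion. I'll back off, rise, and go to the far side of the tub.

Emit:
carry_out:
  increments:
    - {"gripper": 1.0,"dx": -0.5,"dy": 0.0,"dz": 0.0,"twist": 0.0}
    - {"gripper": 0.3,"dx": 0.0,"dy": 0.0,"dz": -1.0,"twist": 0.0}
    - {"gripper": 0.3,"dx": 0.0,"dy": 0.0,"dz": -1.0,"twist": 0.0}
    - {"gripper": 0.3,"dx": 0.0,"dy": 0.0,"dz": -1.0,"twist": 0.0}
    - {"gripper": 0.3,"dx": 0.0,"dy": 0.0,"dz": -0.8,"twist": 0.0}
    - {"gripper": 0.3,"dx": 0.75,"dy": 0.7,"dz": 0.0,"twist": 0.0}
    - {"gripper": 0.3,"dx": 0.75,"dy": 0.7,"dz": 0.0,"twist": 0.0}
    - {"gripper": 0.3,"dx": 0.75,"dy": 0.7,"dz": 0.0,"twist": 0.0}

```text
clock: 10.0
ee_pos: [0.5642, -0.0209, 0.1924]
orientation: [3.139, -0.046, 0.008]
wrist_force: [0.4, 0.2, 0.3]
grip_width: 0.0597
```

Emit:
carry_out:
  increments:
    - {"gripper": 0.3,"dx": 0.75,"dy": 0.7,"dz": 0.0,"twist": 0.0}
    - {"gripper": 0.3,"dx": 0.75,"dy": 0.7,"dz": 0.0,"twist": 0.0}
    - {"gripper": 0.3,"dx": 0.75,"dy": 0.7,"dz": 0.0,"twist": 0.0}

```text
clock: 10.3
ee_pos: [0.6513, -0.108, 0.1914]
orientation: [3.14, -0.047, 0.005]
wrist_force: [0.0, 0.2, 0.2]
grip_width: 0.0597
```

Run:
```python
from h import *
st()
```

```text
t 10.3 world [ 0.6513 -0.108   0.1914] stand mm [ 127.  -122.2] yaw rel stand 0.24 F [0.  0.2 0.2] grip 0.0597 q [ 0.5   0.39 -0.49  1.43  0.18  1.37 -1.6 ]
```

Emit:
carry_out:
  increments:
    - {"gripper": 0.3,"dx": 0.0,"dy": 0.1,"dz": 0.8,"twist": 0.05}
    - {"gripper": 0.3,"dx": 0.0,"dy": 0.0,"dz": 0.8,"twist": 0.0}
    - {"gripper": 0.3,"dx": 0.0,"dy": 0.0,"dz": 0.5,"twist": 0.0}
    - {"gripper": 0.3,"dx": 0.0,"dy": 0.0,"dz": 0.2,"twist": 0.0}

```text
clock: 10.7
ee_pos: [0.6484, -0.1104, 0.0964]
orientation: [3.141, -0.053, -0.003]
wrist_force: [0.2, -0.4, -0.4]
grip_width: 0.0603
```

Run:
```python
from h import *
st()
p=robot.observe()['ee_pos'];print(proj('scene',p))
t=snap('scene','s5');cv2.imwrite('pics/s5c.png',cv2.resize(t[180:350,170:400],None,fx=3.4,fy=3.4)[:,:,::-1])
```

```text
t 10.7 world [ 0.6484 -0.1104  0.0964] stand mm [ 124.1 -124.8] yaw rel stand 0.03 F [ 0.2 -0.4 -0.4] grip 0.0603 q [ 0.49  0.45 -0.48  1.54  0.22  1.21 -1.63]
(np.float64(269.9791088357473), np.float64(296.70541202456263))
```

View pics/s5c.png

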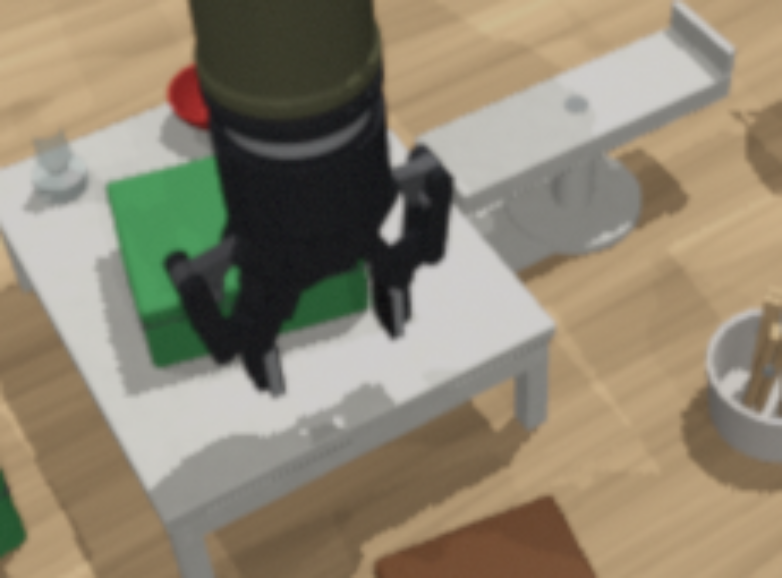

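The ledge is right round, with its stop away from the shelf. The fingertips are about 25 mm above the shelf, so I'll go down 10 mm more. Then I'll push the far face in -x with both fingers to square and centre the tub.

Emit:
carry_out:
  increments:
    - {"gripper": 0.3,"dx": -0.3,"dy": 0.0,"dz": 0.25,"twist": 0.0}
    - {"gripper": 0.3,"dx": -0.4,"dy": 0.0,"dz": 0.0,"twist": 0.0}
    - {"gripper": 0.3,"dx": -0.12,"dy": 0.0,"dz": 0.0,"twist": 0.0}
    - {"gripper": 0.3,"dx": -0.12,"dy": 0.0,"dz": 0.0,"twist": 0.0}
    - {"gripper": 0.3,"dx": -0.12,"dy": 0.0,"dz": 0.0,"twist": 0.0}
    - {"gripper": 0.3,"dx": -0.12,"dy": 0.0,"dz": 0.0,"twist": 0.0}
    - {"gripper": 0.3,"dx": -0.12,"dy": 0.0,"dz": 0.0,"twist": 0.0}
    - {"gripper": 0.3,"dx": -0.1,"dy": 0.0,"dz": 0.0,"twist": 0.0}

```text
clock: 11.55
ee_pos: [0.5951, -0.1069, 0.0904]
orientation: [-3.14, 0.051, -0.008]
wrist_force: [4.9, 2.9, 2.3]
grip_width: 0.0599
```

```bash
cat >> h.py <<'E'
def tub(im):
    hsv=cv2.cvtColor(im,cv2.COLOR_RGB2HSV); m=cv2.inRange(hsv,(45,90,30),(80,255,255))
    m[:, 445:]=0; return m
def toptub(f):
    im=snap('top',f); m=tub(im); cs,_=cv2.findContours(m,0,2)
    c=max(cs,key=cv2.contourArea); r=cv2.minAreaRect(c); b=cv2.boxPoints(r)
    P=np.array([stand(onz('top',u,v,.14))*1e3 for u,v in b]); print('area',cv2.contourArea(c),'corners stand mm\n',P.round(1),'centre',P.mean(0).round(1),'edge angs',[round(float(np.degrees(np.arctan2(*(P[(i+1)%4]-P[i])[::-1]))),1) for i in range(4)])
E
python3 - <<'E'
from h import *
st();toptub('t5')
# calibration of method on first pic
import h
h.snap=lambda n,f: cv2.imread('pics/t1.png')[:,:,::-1].copy()
toptub('x')
E
```

```text
t 11.55 world [ 0.5951 -0.1069  0.0904] stand mm [  70.8 -123.1] yaw rel stand 0.07 F [4.9 2.9 2.3] grip 0.0599 q [ 0.55  0.34 -0.49  1.69  0.17  1.14 -1.6 ]
area 1833.0 corners stand mm
 [[ -39.2  -63.9]
 [  61.7  -75.1]
 [  53.  -159.6]
 [ -47.7 -147.5]] centre [   6.9 -111.5] edge angs [-6.3, -95.9, 173.1, 84.2]
area 3087.0 corners stand mm
 [[ -19.6  -55.2]
 [  79.9  -77.3]
 [  53.9 -196.3]
 [ -44.9 -173. ]] centre [  17.3 -125.4] edge angs [-12.5, -102.3, 166.7, 77.9]
```

Emit:
carry_out:
  increments:
    - {"gripper": 0.3,"dx": -0.1,"dy": 0.0,"dz": 0.0,"twist": 0.0}
    - {"gripper": 0.3,"dx": -0.1,"dy": 0.0,"dz": 0.0,"twist": 0.0}
    - {"gripper": 0.3,"dx": -0.05,"dy": 0.0,"dz": 0.0,"twist": 0.0}

```text
clock: 11.9
ee_pos: [0.5848, -0.1067, 0.0901]
orientation: [-3.141, 0.052, -0.006]
wrist_force: [5.0, 2.2, 3.1]
grip_width: 0.06
```

Run:
```python
from h import *
st();toptub('t6')
```

```text
t 11.9 world [ 0.5848 -0.1067  0.0901] stand mm [  60.4 -123.2] yaw rel stand 0.07 F [5.  2.2 3.1] grip 0.06 q [ 0.55  0.32 -0.5   1.72  0.17  1.14 -1.59]
area 1668.5 corners stand mm
 [[  49.4  -69. ]
 [  52.4 -143.4]
 [ -51.1 -145.7]
 [ -54.1  -72.2]] centre [  -0.9 -107.6] edge angs [-87.7, -178.7, 92.3, 1.8]
```

Emit:
carry_out:
  increments:
    - {"gripper": 0.3,"dx": 0.5,"dy": 0.0,"dz": 0.0,"twist": 0.0}
    - {"gripper": 0.3,"dx": 0.3,"dy": 0.0,"dz": -0.6,"twist": 0.0}
    - {"gripper": 0.3,"dx": 0.0,"dy": 0.8,"dz": -0.9,"twist": 0.0}
    - {"gripper": 0.3,"dx": 0.0,"dy": 1.0,"dz": -0.7,"twist": 0.0}
    - {"gripper": 0.3,"dx": 0.0,"dy": 1.0,"dz": 0.0,"twist": 0.0}
    - {"gripper": 0.3,"dx": 0.0,"dy": 1.0,"dz": 0.0,"twist": 0.0}
    - {"gripper": 0.3,"dx": 0.0,"dy": 0.0,"dz": 0.0,"twist": 1.0}
    - {"gripper": 0.3,"dx": 0.0,"dy": 0.0,"dz": 0.0,"twist": 1.0}

```text
clock: 12.75
ee_pos: [0.6074, -0.2635, 0.1753]
orientation: [3.125, -0.315, -0.007]
wrist_force: [-0.8, 0.5, 0.2]
grip_width: 0.0596
```

Emit:
carry_out:
  increments:
    - {"gripper": 0.3,"dx": 0.0,"dy": 0.0,"dz": 0.0,"twist": 1.0}
    - {"gripper": 0.3,"dx": 0.0,"dy": 0.0,"dz": 0.0,"twist": 1.0}
    - {"gripper": 0.3,"dx": 0.0,"dy": 0.0,"dz": 0.0,"twist": 1.0}
    - {"gripper": 0.3,"dx": 0.0,"dy": 0.0,"dz": 0.0,"twist": 1.0}
    - {"gripper": 0.3,"dx": 0.0,"dy": 0.0,"dz": 0.0,"twist": 1.0}
    - {"gripper": 0.3,"dx": 0.0,"dy": 0.0,"dz": 0.0,"twist": 1.0}
    - {"gripper": 0.3,"dx": 0.0,"dy": 0.0,"dz": 0.0,"twist": 1.0}
    - {"gripper": 0.3,"dx": 0.0,"dy": 0.0,"dz": 0.0,"twist": 1.0}

```text
clock: 13.55
ee_pos: [0.6081, -0.261, 0.1757]
orientation: [2.869, -1.276, -0.006]
wrist_force: [-0.3, 0.2, 0.6]
grip_width: 0.0597
```

Run:
```python
from h import *
st();toptub('t7')
```

```text
t 13.55 world [ 0.6081 -0.261   0.1757] stand mm [  88.9 -276.6] yaw rel stand -45.99 F [-0.3  0.2  0.6] grip 0.0597 q [ 0.6   0.38 -0.31  1.44  0.12  1.34 -2.12]
area 3082.0 corners stand mm
 [[ -50.9  -70. ]
 [  49.3  -74.4]
 [  45.1 -197.6]
 [ -54.9 -191.8]] centre [  -2.9 -133.4] edge angs [-2.5, -91.9, 176.7, 88.1]
```

J7 is heading for its limit this way, so I'll turn back to +90° instead. The tub is now at about (-3, -133) mm and -2°.

Emit:
carry_out:
  increments:
    - {"gripper": 0.3,"dx": 0.0,"dy": 0.0,"dz": 0.0,"twist": -1.0}
    - {"gripper": 0.3,"dx": 0.0,"dy": 0.0,"dz": 0.0,"twist": -1.0}
    - {"gripper": 0.3,"dx": 0.0,"dy": 0.0,"dz": 0.0,"twist": -1.0}
    - {"gripper": 0.3,"dx": 0.0,"dy": 0.0,"dz": 0.0,"twist": -1.0}
    - {"gripper": 0.3,"dx": 0.0,"dy": 0.0,"dz": 0.0,"twist": -1.0}
    - {"gripper": 0.3,"dx": 0.0,"dy": 0.0,"dz": 0.0,"twist": -1.0}
    - {"gripper": 0.3,"dx": 0.0,"dy": 0.0,"dz": 0.0,"twist": -1.0}
    - {"gripper": 0.3,"dx": 0.0,"dy": 0.0,"dz": 0.0,"twist": -1.0}

```text
clock: 14.4
ee_pos: [0.6084, -0.261, 0.1759]
orientation: [3.127, -0.296, -0.005]
wrist_force: [0.2, -0.1, 0.4]
grip_width: 0.0595
```

Emit:
carry_out:
  increments:
    - {"gripper": 0.3,"dx": 0.0,"dy": 0.0,"dz": 0.0,"twist": -1.0}
    - {"gripper": 0.3,"dx": 0.0,"dy": 0.0,"dz": 0.0,"twist": -1.0}
    - {"gripper": 0.3,"dx": 0.0,"dy": 0.0,"dz": 0.0,"twist": -1.0}
    - {"gripper": 0.3,"dx": 0.0,"dy": 0.0,"dz": 0.0,"twist": -1.0}
    - {"gripper": 0.3,"dx": 0.0,"dy": 0.0,"dz": 0.0,"twist": -1.0}
    - {"gripper": 0.3,"dx": 0.0,"dy": 0.0,"dz": 0.0,"twist": -1.0}
    - {"gripper": 0.3,"dx": 0.0,"dy": 0.0,"dz": 0.0,"twist": -1.0}
    - {"gripper": 0.3,"dx": 0.0,"dy": 0.0,"dz": 0.0,"twist": -1.0}

```text
clock: 15.2
ee_pos: [0.6085, -0.261, 0.1759]
orientation: [-3.061, -0.703, 0.005]
wrist_force: [0.5, -0.0, -0.0]
grip_width: 0.0597
```

Emit:
carry_out:
  increments:
    - {"gripper": 0.3,"dx": 0.0,"dy": 0.0,"dz": 0.0,"twist": -1.0}
    - {"gripper": 0.3,"dx": 0.0,"dy": 0.0,"dz": 0.0,"twist": -1.0}
    - {"gripper": 0.3,"dx": 0.0,"dy": 0.0,"dz": 0.0,"twist": -1.0}
    - {"gripper": 0.3,"dx": 0.0,"dy": 0.0,"dz": 0.0,"twist": -1.0}
    - {"gripper": 0.3,"dx": 0.0,"dy": 0.0,"dz": 0.0,"twist": -1.0}
    - {"gripper": 0.3,"dx": 0.0,"dy": 0.0,"dz": 0.0,"twist": -1.0}
    - {"gripper": 0.3,"dx": 0.0,"dy": 0.0,"dz": 0.0,"twist": -1.0}
    - {"gripper": 0.3,"dx": 0.0,"dy": 0.0,"dz": 0.0,"twist": -1.0}

```text
clock: 16.0
ee_pos: [0.6085, -0.261, 0.1759]
orientation: [-2.684, -1.63, 0.005]
wrist_force: [0.1, 0.7, 0.6]
grip_width: 0.0601
```

Emit:
carry_out:
  increments:
    - {"gripper": 0.3,"dx": 0.0,"dy": 0.0,"dz": 0.0,"twist": -1.0}
    - {"gripper": 0.3,"dx": 0.0,"dy": 0.0,"dz": 0.0,"twist": -1.0}
    - {"gripper": 0.3,"dx": 0.0,"dy": 0.0,"dz": 0.0,"twist": -1.0}
    - {"gripper": 0.3,"dx": 0.0,"dy": 0.0,"dz": 0.0,"twist": -1.0}
    - {"gripper": 0.3,"dx": 0.0,"dy": 0.0,"dz": 0.0,"twist": -1.0}
    - {"gripper": 0.3,"dx": 0.0,"dy": 0.0,"dz": 0.0,"twist": -0.7}

```text
clock: 16.6
ee_pos: [0.6085, -0.261, 0.1759]
orientation: [-2.246, -2.193, 0.004]
wrist_force: [-0.3, -0.5, 0.8]
grip_width: 0.0599
```

Run:
```python
from h import *
st();toptub('t8')
```

```text
t 16.6 world [ 0.6085 -0.261   0.1759] stand mm [  89.3 -276.6] yaw rel stand 90.58 F [-0.3 -0.5  0.8] grip 0.0599 q [ 0.87  0.44 -0.68  1.43  0.28  1.37  0.15]
area 3087.0 corners stand mm
 [[ -51.   -70.3]
 [  49.3  -74.3]
 [  45.5 -197.3]
 [ -54.7 -191.8]] centre [  -2.7 -133.4] edge angs [-2.3, -91.8, 176.9, 88.3]
```

Emit:
carry_out:
  increments:
    - {"gripper": 0.3,"dx": 0.33,"dy": -0.75,"dz": 0.0,"twist": 0.12}
    - {"gripper": 0.3,"dx": 0.33,"dy": -0.75,"dz": 0.0,"twist": 0.0}
    - {"gripper": 0.3,"dx": 0.34,"dy": -0.75,"dz": 0.0,"twist": 0.0}
    - {"gripper": 0.3,"dx": 0.34,"dy": 0.0,"dz": 0.4,"twist": 0.0}
    - {"gripper": 0.3,"dx": 0.0,"dy": 0.0,"dz": 0.7,"twist": 0.0}
    - {"gripper": 0.3,"dx": 0.0,"dy": 0.0,"dz": 0.6,"twist": 0.0}
    - {"gripper": 0.3,"dx": 0.0,"dy": 0.0,"dz": 0.4,"twist": 0.0}
    - {"gripper": 0.3,"dx": 0.0,"dy": 0.0,"dz": 0.1,"twist": 0.0}

```text
clock: 17.45
ee_pos: [0.52, -0.2036, 0.0866]
orientation: [-2.26, -2.176, 0.003]
wrist_force: [0.0, -0.0, -0.2]
grip_width: 0.0596
```

Run:
```python
from h import *
st();toptub('t9')
```

```text
t 17.45 world [ 0.52   -0.2036  0.0866] stand mm [  -1.1 -222.3] yaw rel stand 89.79 F [ 0.  -0.  -0.2] grip 0.0596 q [ 0.95  0.3  -0.72  1.8   0.21  1.13  0.12]
area 3087.0 corners stand mm
 [[ -50.6  -69.8]
 [  49.3  -74.4]
 [  44.8 -197.8]
 [ -55.  -191.8]] centre [  -2.9 -133.5] edge angs [-2.6, -92.1, 176.5, 87.9]
```

Emit:
carry_out:
  increments:
    - {"gripper": 0.3,"dx": 0.2,"dy": 0.0,"dz": 0.0,"twist": 0.02}
    - {"gripper": 0.3,"dx": 0.15,"dy": 0.0,"dz": 0.0,"twist": 0.0}
    - {"gripper": 0.3,"dx": 0.15,"dy": 0.0,"dz": 0.0,"twist": 0.0}
    - {"gripper": 0.3,"dx": 0.15,"dy": 0.0,"dz": 0.0,"twist": 0.0}
    - {"gripper": 0.3,"dx": 0.15,"dy": 0.0,"dz": 0.0,"twist": 0.0}
    - {"gripper": 0.3,"dx": 0.15,"dy": 0.0,"dz": 0.0,"twist": 0.0}
    - {"gripper": 0.3,"dx": 0.15,"dy": 0.0,"dz": 0.0,"twist": 0.0}
    - {"gripper": 0.3,"dx": 0.15,"dy": 0.0,"dz": 0.0,"twist": 0.0}

```text
clock: 18.3
ee_pos: [0.5243, -0.1558, 0.09]
orientation: [2.263, 2.174, -0.002]
wrist_force: [-0.7, -5.1, 1.9]
grip_width: 0.0596
```

Run:
```python
from h import *
st();toptub('t10')
```

```text
t 18.3 world [ 0.5243 -0.1558  0.09  ] stand mm [   1.7 -174.3] yaw rel stand 89.64 F [-0.7 -5.1  1.9] grip 0.0596 q [ 0.9   0.26 -0.75  1.83  0.2   1.12  0.04]
area 2991.5 corners stand mm
 [[ -54.3  -40.9]
 [  45.4  -41.9]
 [  44.9 -164. ]
 [ -54.7 -161.5]] centre [  -4.7 -102.1] edge angs [-0.6, -90.2, 178.6, 89.8]
```

The tub is now straight (-0.4°) but about 4 mm to the -x side. I'll push on with a slight +x drift.

Emit:
carry_out:
  increments:
    - {"gripper": 0.3,"dx": 0.15,"dy": 0.02,"dz": 0.03,"twist": -0.03}
    - {"gripper": 0.3,"dx": 0.15,"dy": 0.02,"dz": 0.03,"twist": -0.03}
    - {"gripper": 0.3,"dx": 0.15,"dy": 0.02,"dz": 0.0,"twist": -0.03}
    - {"gripper": 0.3,"dx": 0.15,"dy": 0.02,"dz": 0.0,"twist": 0.0}
    - {"gripper": 0.3,"dx": 0.15,"dy": 0.02,"dz": 0.0,"twist": 0.0}
    - {"gripper": 0.3,"dx": 0.15,"dy": 0.02,"dz": 0.0,"twist": 0.0}
    - {"gripper": 0.3,"dx": 0.15,"dy": 0.0,"dz": 0.0,"twist": 0.0}
    - {"gripper": 0.3,"dx": 0.15,"dy": 0.0,"dz": 0.0,"twist": 0.0}

```text
clock: 19.15
ee_pos: [0.5308, -0.1084, 0.0875]
orientation: [2.256, 2.182, -0.003]
wrist_force: [0.1, -6.4, 4.2]
grip_width: 0.0595
```

Run:
```python
from h import *
st();toptub('t11')
```

```text
t 19.15 world [ 0.5308 -0.1084  0.0875] stand mm [   6.5 -126.8] yaw rel stand 90.03 F [ 0.1 -6.4  4.2] grip 0.0595 q [ 0.84  0.26 -0.78  1.84  0.21  1.12 -0.04]
area 2893.0 corners stand mm
 [[ -50.7    5.7]
 [  49.     6. ]
 [  49.4 -116.7]
 [ -50.3 -115.6]] centre [ -0.7 -55.1] edge angs [0.2, -89.8, 179.3, 90.2]
```

Emit:
carry_out:
  increments:
    - {"gripper": 0.3,"dx": 0.18,"dy": 0.0,"dz": 0.0,"twist": 0.0}
    - {"gripper": 0.3,"dx": 0.18,"dy": 0.0,"dz": 0.0,"twist": 0.0}
    - {"gripper": 0.3,"dx": 0.18,"dy": 0.0,"dz": 0.0,"twist": 0.0}
    - {"gripper": 0.3,"dx": 0.18,"dy": 0.0,"dz": 0.0,"twist": 0.0}
    - {"gripper": 0.3,"dx": 0.18,"dy": 0.0,"dz": 0.0,"twist": 0.0}
    - {"gripper": 0.3,"dx": 0.18,"dy": 0.0,"dz": 0.0,"twist": 0.0}
    - {"gripper": 0.3,"dx": 0.18,"dy": 0.0,"dz": 0.0,"twist": 0.0}
    - {"gripper": 0.3,"dx": 0.18,"dy": 0.0,"dz": 0.0,"twist": 0.0}

```text
clock: 20.0
ee_pos: [0.5327, -0.0511, 0.0876]
orientation: [2.256, 2.181, -0.003]
wrist_force: [-0.3, -8.1, 7.4]
grip_width: 0.06
```

Run:
```python
from h import *
st();toptub('t12')
```

```text
t 20.0 world [ 0.5327 -0.0511  0.0876] stand mm [  6.5 -69.5] yaw rel stand 90.02 F [-0.3 -8.1  7.4] grip 0.06 q [ 0.77  0.25 -0.81  1.86  0.21  1.12 -0.15]
area 2697.5 corners stand mm
 [[ 47.9  64.3]
 [ 52.7 -53.2]
 [-48.9 -56.5]
 [-53.6  59.6]] centre [-0.5  3.6] edge angs [-87.7, -178.1, 92.3, 2.7]
```

```bash
cat >> h.py <<'E'
def front(f):
    im=cv2.imread(f'pics/{f}.png')[:,:,::-1]; m=tub(im); n,l,s,_=cv2.connectedComponentsWithStats(m); m=l==1+s[1:,4].argmax()
    rows=[r for r in range(480) if m[r].any()]; P=np.array([stand(onz('top',m[r].argmax(),r,.14))*1e3 for r in rows])
    k=(abs(P[:,0])<38); c=np.polyfit(P[k,0],P[k,1],1); print(f,'+y edge: slope deg',round(np.degrees(np.arctan(c[0])),2),'y at x=0',round(c[1],1))
    for side in (-1,1):
        cols=[j for j in range(640) if m[:,j].any()]
        Q=np.array([stand(onz('top',j,(479-m[::-1,j].argmax()) if side<0 else m[:,j].argmax(),.14))*1e3 for j in cols])
        print('  side',side,[tuple(q.round(1)) for q in Q[::6]])
E
python3 -c "
from h import *
front('t11');front('t12')"
```

```text
t11 +y edge: slope deg -0.05 y at x=0 4.6
  side -1 [(np.float64(-49.4), np.float64(3.5)), (np.float64(-49.0), np.float64(-8.1)), (np.float64(-50.4), np.float64(-19.8)), (np.float64(-49.9), np.float64(-31.4)), (np.float64(-49.5), np.float64(-43.0)), (np.float64(-49.0), np.float64(-54.6)), (np.float64(-50.5), np.float64(-66.3)), (np.float64(-50.0), np.float64(-77.9)), (np.float64(-49.5), np.float64(-89.5)), (np.float64(-49.0), np.float64(-101.1)), (np.float64(-48.6), np.float64(-112.7))]
  side 1 [(np.float64(8.9), np.float64(5.9)), (np.float64(48.7), np.float64(-4.3)), (np.float64(47.2), np.float64(-16.1)), (np.float64(47.7), np.float64(-27.9)), (np.float64(48.2), np.float64(-39.6)), (np.float64(48.7), np.float64(-51.4)), (np.float64(49.1), np.float64(-63.1)), (np.float64(47.6), np.float64(-74.9)), (np.float64(48.1), np.float64(-86.7)), (np.float64(48.6), np.float64(-98.4)), (np.float64(49.1), np.float64(-110.2))]
t12 +y edge: slope deg 0.47 y at x=0 61.3
  side -1 [(np.float64(-47.9), np.float64(59.9)), (np.float64(-49.3), np.float64(48.2)), (np.float64(-48.8), np.float64(36.5)), (np.float64(-50.3), np.float64(24.8)), (np.float64(-49.8), np.float64(13.2)), (np.float64(-49.4), np.float64(1.6)), (np.float64(-48.9), np.float64(-10.0)), (np.float64(-50.3), np.float64(-21.7)), (np.float64(-49.9), np.float64(-33.3)), (np.float64(-49.4), np.float64(-44.9)), (np.float64(-48.9), np.float64(-56.5))]
  side 1 [(np.float64(4.6), np.float64(62.3)), (np.float64(48.4), np.float64(52.6)), (np.float64(48.9), np.float64(40.8)), (np.float64(49.3), np.float64(29.1)), (np.float64(47.8), np.float64(17.2)), (np.float64(48.3), np.float64(5.5)), (np.float64(48.8), np.float64(-6.3)), (np.float64(47.3), np.float64(-18.1)), (np.float64(47.8), np.float64(-29.8)), (np.float64(-4.8), np.float64(-43.4)), (np.float64(-41.2), np.float64(-56.3))]
```

The tub is straight and centred; the minAreaRect angle came from the arm hiding part of it. I'll continue.

Emit:
carry_out:
  increments:
    - {"gripper": 0.3,"dx": 0.19,"dy": 0.0,"dz": 0.0,"twist": 0.0}
    - {"gripper": 0.3,"dx": 0.19,"dy": 0.0,"dz": 0.0,"twist": 0.0}
    - {"gripper": 0.3,"dx": 0.19,"dy": 0.0,"dz": 0.0,"twist": 0.0}
    - {"gripper": 0.3,"dx": 0.19,"dy": 0.0,"dz": 0.0,"twist": 0.0}
    - {"gripper": 0.3,"dx": 0.19,"dy": 0.0,"dz": 0.0,"twist": 0.0}
    - {"gripper": 0.3,"dx": 0.19,"dy": 0.0,"dz": 0.0,"twist": 0.0}
    - {"gripper": 0.3,"dx": 0.19,"dy": 0.0,"dz": 0.0,"twist": 0.0}
    - {"gripper": 0.3,"dx": 0.19,"dy": 0.0,"dz": 0.0,"twist": 0.0}

```text
clock: 20.85
ee_pos: [0.5337, 0.0115, 0.0864]
orientation: [2.257, 2.184, -0.002]
wrist_force: [-0.1, -2.7, 0.5]
grip_width: 0.06
```

Run:
```python
from h import *
st();toptub('t13');front('t13')
t=robot.camera('scene');cv2.imwrite('pics/s13c.png',cv2.resize(t[150:330,220:460],None,fx=3.3,fy=3.3)[:,:,::-1])
```

```text
t 20.85 world [0.5337 0.0115 0.0864] stand mm [ 5.3 -6.8] yaw rel stand 90.06 F [-0.1 -2.7  0.5] grip 0.06 q [ 0.68  0.26 -0.84  1.86  0.22  1.12 -0.28]
area 2048.0 corners stand mm
 [[-51.7 123.6]
 [ 47.9 125.2]
 [ 48.1  25.2]
 [-51.5  24.8]] centre [-1.8 74.7] edge angs [0.9, -89.9, -179.8, 90.1]
t13 +y edge: slope deg -0.22 y at x=0 123.2
  side -1 [(np.float64(-50.4), np.float64(121.9)), (np.float64(-49.9), np.float64(110.2)), (np.float64(-51.4), np.float64(98.5)), (np.float64(-50.9), np.float64(86.9)), (np.float64(-50.4), np.float64(75.3)), (np.float64(-49.9), np.float64(63.7)), (np.float64(-51.4), np.float64(51.9)), (np.float64(-50.9), np.float64(40.3)), (np.float64(-50.5), np.float64(28.7))]
  side 1 [(np.float64(-3.8), np.float64(124.4)), (np.float64(47.8), np.float64(115.4)), (np.float64(46.3), np.float64(103.5)), (np.float64(46.8), np.float64(91.8)), (np.float64(47.3), np.float64(80.0)), (np.float64(47.8), np.float64(68.3)), (np.float64(30.5), np.float64(55.7)), (np.float64(-6.3), np.float64(42.3)), (np.float64(-31.1), np.float64(29.5))]
```

View pics/s13c.png

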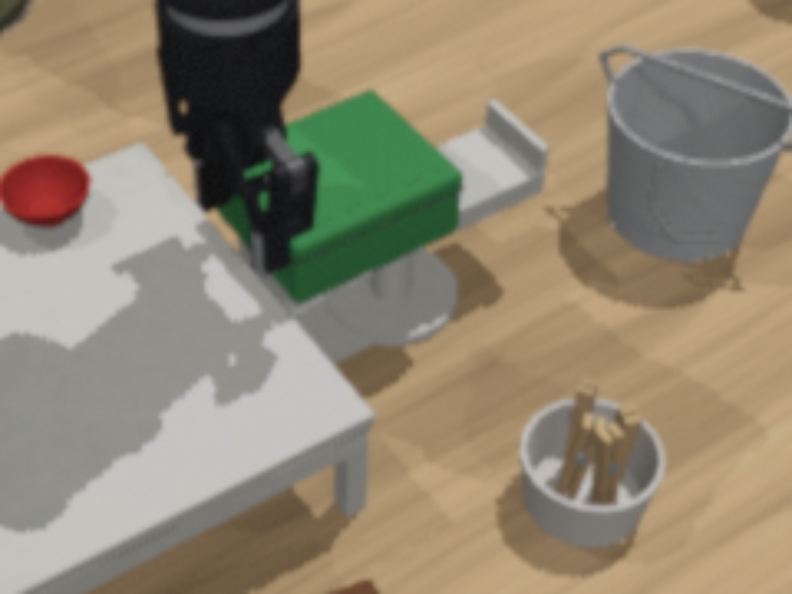

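The tub is level on the ledge and straight, with the stop ahead at crop (510,145). I'll continue, correcting +1.5 mm in x.

Emit:
carry_out:
  increments:
    - {"gripper": 0.3,"dx": 0.19,"dy": 0.015,"dz": 0.0,"twist": 0.0}
    - {"gripper": 0.3,"dx": 0.19,"dy": 0.015,"dz": 0.0,"twist": 0.0}
    - {"gripper": 0.3,"dx": 0.19,"dy": 0.015,"dz": 0.0,"twist": 0.0}
    - {"gripper": 0.3,"dx": 0.19,"dy": 0.01,"dz": 0.0,"twist": 0.0}
    - {"gripper": 0.3,"dx": 0.19,"dy": 0.01,"dz": 0.0,"twist": 0.0}
    - {"gripper": 0.3,"dx": 0.19,"dy": 0.0,"dz": 0.0,"twist": 0.0}
    - {"gripper": 0.3,"dx": 0.19,"dy": 0.0,"dz": 0.0,"twist": 0.0}
    - {"gripper": 0.3,"dx": 0.19,"dy": 0.0,"dz": 0.0,"twist": 0.0}

```text
clock: 21.75
ee_pos: [0.5384, 0.0737, 0.0863]
orientation: [-2.256, -2.186, 0.0]
wrist_force: [-0.0, -4.3, 1.5]
grip_width: 0.0598
```

Emit:
carry_out:
  increments:
    - {"gripper": 0.3,"dx": 0.1,"dy": 0.0,"dz": 0.0,"twist": 0.0}
    - {"gripper": 0.3,"dx": 0.08,"dy": 0.0,"dz": 0.0,"twist": 0.0}
    - {"gripper": 0.3,"dx": 0.07,"dy": 0.0,"dz": 0.0,"twist": 0.0}

```text
clock: 22.05
ee_pos: [0.5388, 0.083, 0.0863]
orientation: [2.257, 2.186, -0.001]
wrist_force: [-0.3, -3.8, 1.7]
grip_width: 0.06
```

Run:
```python
from h import *
st();toptub('t14');front('t14')
```

```text
t 22.05 world [0.5388 0.083  0.0863] stand mm [ 8.  64.8] yaw rel stand 90.11 F [-0.3 -3.8  1.7] grip 0.06 q [ 0.56  0.3  -0.87  1.83  0.25  1.13 -0.43]
area 1136.0 corners stand mm
 [[-51.4 193.6]
 [ 50.3 200. ]
 [ 53.  133.3]
 [-48.7 127.8]] centre [  0.8 163.7] edge angs [3.6, -87.7, -176.9, 92.3]
t14 +y edge: slope deg 0.27 y at x=0 195.7
  side -1 [(np.float64(-47.5), np.float64(193.9)), (np.float64(-48.9), np.float64(182.1)), (np.float64(-48.5), np.float64(170.5)), (np.float64(-48.0), np.float64(158.9)), (np.float64(-47.5), np.float64(147.2)), (np.float64(-49.0), np.float64(135.5))]
  side 1 [(np.float64(3.1), np.float64(197.0)), (np.float64(48.8), np.float64(188.1)), (np.float64(49.3), np.float64(176.4)), (np.float64(24.1), np.float64(163.1)), (np.float64(-0.9), np.float64(149.9)), (np.float64(-25.7), np.float64(136.8))]
```

Emit:
carry_out:
  increments:
    - {"gripper": 0.3,"dx": 0.05,"dy": 0.0,"dz": 0.0,"twist": 0.0}
    - {"gripper": 0.3,"dx": 0.05,"dy": 0.0,"dz": 0.0,"twist": 0.0}
    - {"gripper": 0.3,"dx": 0.04,"dy": 0.0,"dz": 0.0,"twist": 0.0}

```text
clock: 22.4
ee_pos: [0.539, 0.0887, 0.0863]
orientation: [-2.257, -2.185, -0.0]
wrist_force: [-0.2, -4.1, -0.0]
grip_width: 0.0596
```

Emit:
carry_out:
  increments:
    - {"gripper": 0.3,"dx": 0.03,"dy": 0.0,"dz": 0.0,"twist": 0.0}
    - {"gripper": 0.3,"dx": 0.03,"dy": 0.0,"dz": 0.0,"twist": 0.0}

```text
clock: 22.6
ee_pos: [0.5391, 0.0901, 0.0863]
orientation: [2.256, 2.185, -0.002]
wrist_force: [-1.5, -6.9, 0.8]
grip_width: 0.06
```

Emit:
carry_out:
  increments:
    - {"gripper": 0.3,"dx": 0.03,"dy": 0.0,"dz": 0.0,"twist": 0.0}
    - {"gripper": 0.3,"dx": 0.03,"dy": 0.0,"dz": 0.0,"twist": 0.0}

```text
clock: 22.8
ee_pos: [0.539, 0.09, 0.0863]
orientation: [2.256, 2.182, -0.007]
wrist_force: [-2.4, -10.7, 2.7]
grip_width: 0.0595
```

Run:
```python
from h import *
st();snap('top','t15');front('t15')
```

```text
t 22.8 world [0.539  0.09   0.0863] stand mm [ 7.9 71.8] yaw rel stand 90.05 F [ -2.4 -10.7   2.7] grip 0.0595 q [ 0.54  0.3  -0.87  1.82  0.26  1.13 -0.45]
t15 +y edge: slope deg 0.65 y at x=0 202.4
  side -1 [(np.float64(-45.9), np.float64(201.7)), (np.float64(-47.3), np.float64(190.0)), (np.float64(-48.8), np.float64(178.3)), (np.float64(-48.3), np.float64(166.6)), (np.float64(-47.8), np.float64(155.0)), (np.float64(-47.4), np.float64(143.4))]
  side 1 [(np.float64(-28.4), np.float64(202.9)), (np.float64(50.5), np.float64(196.1)), (np.float64(37.1), np.float64(183.5)), (np.float64(12.0), np.float64(170.2)), (np.float64(-12.9), np.float64(157.0)), (np.float64(-37.7), np.float64(143.9))]
```

The tub is against the stop: its front edge is at 202 mm (expected 202) and the force rises with no motion. Backing off.

Emit:
carry_out:
  increments:
    - {"gripper": 0.3,"dx": -0.1,"dy": 0.0,"dz": 0.0,"twist": 0.0}
    - {"gripper": 0.3,"dx": -0.4,"dy": 0.0,"dz": 0.0,"twist": 0.0}
    - {"gripper": 0.3,"dx": -0.6,"dy": 0.0,"dz": -0.5,"twist": 0.0}
    - {"gripper": 0.3,"dx": -0.6,"dy": 0.0,"dz": -0.9,"twist": 0.0}
    - {"gripper": 0.3,"dx": -0.8,"dy": 0.0,"dz": -0.9,"twist": 0.0}
    - {"gripper": 0.3,"dx": -1.0,"dy": 0.0,"dz": -0.5,"twist": 0.0}
    - {"gripper": 0.3,"dx": -1.0,"dy": 0.0,"dz": 0.0,"twist": 0.0}
    - {"gripper": 0.3,"dx": -1.0,"dy": 0.0,"dz": 0.0,"twist": 0.0}

```text
clock: 23.65
ee_pos: [0.5336, -0.1261, 0.1999]
orientation: [2.253, 2.186, 0.005]
wrist_force: [0.4, -0.2, -0.9]
grip_width: 0.0601
```

Run:
```python
from h import *
st();toptub('t16');front('t16')
im=cv2.imread('pics/t16.png');cv2.imwrite('pics/t16c.png',cv2.resize(im[130:330,120:380],None,fx=3,fy=3,interpolation=cv2.INTER_CUBIC))
```

```text
t 23.65 world [ 0.5336 -0.1261  0.1999] stand mm [   9.9 -144.4] yaw rel stand 90.23 F [ 0.4 -0.2 -0.9] grip 0.0601 q [ 0.89  0.17 -0.77  1.69  0.12  1.33  0.06]
area 3069.0 corners stand mm
 [[-49.2 202.3]
 [ 50.8 204.9]
 [ 51.   82.1]
 [-48.9  81. ]] centre [  0.9 142.6] edge angs [1.4, -89.9, -179.4, 90.1]
t16 +y edge: slope deg 0.74 y at x=0 202.4
  side -1 [(np.float64(-45.9), np.float64(201.7)), (np.float64(-47.3), np.float64(190.0)), (np.float64(-48.8), np.float64(178.3)), (np.float64(-48.3), np.float64(166.6)), (np.float64(-47.8), np.float64(155.0)), (np.float64(-47.4), np.float64(143.4)), (np.float64(-48.8), np.float64(131.6)), (np.float64(-48.4), np.float64(120.0)), (np.float64(-47.9), np.float64(108.4)), (np.float64(-47.4), np.float64(96.8)), (np.float64(-46.9), np.float64(85.1))]
  side 1 [(np.float64(-28.4), np.float64(202.9)), (np.float64(50.5), np.float64(196.1)), (np.float64(49.0), np.float64(184.2)), (np.float64(49.5), np.float64(172.4)), (np.float64(49.9), np.float64(160.7)), (np.float64(50.4), np.float64(148.9)), (np.float64(50.9), np.float64(137.2)), (np.float64(49.4), np.float64(125.3)), (np.float64(49.9), np.float64(113.5)), (np.float64(50.4), np.float64(101.8)), (np.float64(48.9), np.float64(89.9))]
```

View pics/t16c.png

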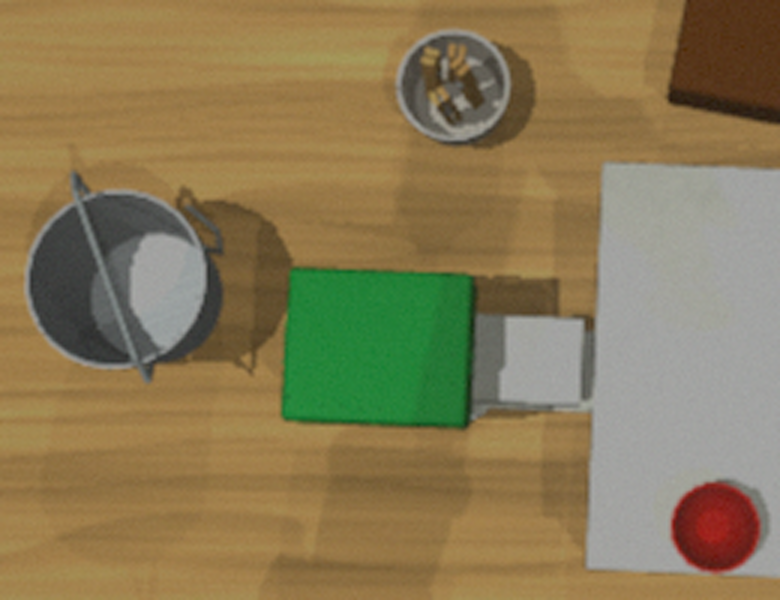

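Run:
```python
from h import *
for c,r in((500,316),(583,319),(500,404),(583,406)): print((stand(onz('top',120+c/3,130+r/3,.089))*1e3).round(1))
```

```text
[29.2 66.8]
[29.5  9.8]
[-31.  64.]
[-30.1   7.4]
```

```bash
python3 -c "
from h import *
print(robot.sign_off())"
```

```text
the job is handed in; nothing more can be done
None
```

The ledge is turned right round to its hard limit, with the end stop on the side away from the shelf. The tub has been slid along it without lifting, up against the stop, and let go. I handed the job in at about 24 s of the 64 s allowed.

**What I did**
- **Ledge:** I pushed it round by its open end. At the limit the force rose to 16 N with no further movement.
- **Tub:** I squared and centred it on the shelf with two fingers, then pushed it from behind onto the ledge and along to the stop.

**Last checks, from the top camera**

| Check | Measured | Wanted |
|---|---|---|
| Tub centre along the ledge (stand y) | 142.6 mm | 142 mm |
| Tub off the ledge's centre line | about 1.5 mm | 0 |
| Tub angle | under 1° | 0° |
| Tub front edge (stop's inner face) | 202 mm | 202 mm |

- The gripper was clear of everything, with no load on the wrist.
- The ramekin, bucket and bowl are where they started. The stopper was not in the final crop, but the arm never came near it.

**What went wrong or disagreed**
- **First push missed:** my first pass at the ledge went over it without touching. The fingertips sit about 20 mm higher than the reported tool position suggests, so I worked lower after that.
- **Wrist turned back:** I started turning the wrist the wrong way for the final push and had to turn it back before the last joint reached its limit.

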